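# Start and tighten the knob of a strap clamp

## Task

Clamp the dental cast: push the clamp's strap by its red tab all the way home over the cast. Then press the black knob down lightly, turn it back (anticlockwise from above) until you feel it drop into the start of its thread, and turn it forward (clockwise) until it is fully home; use only gentle force so that the thread is not damaged, and leave the varnish jar and the marker where they are.

Things in the scene. Friction and masses are not known exactly. Their poses are not given: they have to be found in the camera images.
- clamp: Strap clamp bolted to the table: aluminium bed 235 x 104 x 12 mm with two blue rails 46 mm high and a yellow dental cast on it. Origin on the upright axis of the knob, at table height; x points along the bed to the cast (bed from x = -145 to +90 mm), z up.
- strap (a joint): Steel strap lying on the rails, top 54 mm above the table, with an upright red tab at its tail: 10 mm along the clamp's x, 24 mm across, top 100 mm high. Value in m: 0 = drawn back, 0.030 = home against its stop. It slides to the clamp's +x against about 2.5 N. The tab's centre is at x = -122 mm + value, y = 0 in the clamp's frame.
- spindle: Core of the black knob; rises and sinks with it, does not turn. Origin on the knob's axis at the height to grip, 13 mm below its top, 34 mm above its lower edge. Knob: round, 50 mm in diameter, finely ribbed, any grip yaw. A spring (2 N, home 4.5 N) holds it off its thread: origin 103 mm above the table. Riding on the thread's crest: 96 to 101 mm; dropped into its start: 93 to 94; home: 88 to 89.
- star_knob (a joint): Angle of the black knob, rad, positive = turned back (anticlockwise from above); near 0 at first. It drops into the thread's start somewhere 0.3 to 1.4 rad back from there; this cannot be seen, only felt. Turning takes about 0.1 N m. If let go before it is turned some 0.3 rad forward of the start, the knob springs up again.
- stud: Brass stud under the knob, frame as the clamp. Hidden two-start thread, 4 mm a rad: pressed and turned back, the knob climbs, then drops on a ledge, 0.2 rad before a stop; from there it screws 1.5 rad forward to its home stop. Turned forward without dropping it jams on a stop. Stops are sprung, 2.5 N m a rad. Over 35 N on the lugs (17 mm off axis) harms it: press 4 to 12 N, keep below 0.4 N m.
- varnish_jar: Open glass jar of teal varnish, 66 mm in diameter, 124 mm high, loose on the table; origin at the centre of its foot, z up.
- felt_marker: Black marker pen with a red band, 127 mm long, 16 mm thick, loose on the table; origin at its underside below its middle.

How it is judged (in metres and radians):
On the way, in this order (a step that is already met when the one before it is completed fails the run):
1. the strap is home over the cast (value of joint strap above 0.0275 m), for 0.2 s.
2. the knob has dropped into the start of its thread (z of spindle in the frame of clamp below 0.095 m), for 0.1 s.
3. the knob is screwed down to its stop (z of spindle in the frame of clamp below 0.0905 m), for 0.1 s.
At the end, for the whole second after the job is handed in: The strap is within 2.5 mm of its stop (joint over 0.0275 m), and the knob, let go, is at rest screwed down with its origin less than 90.5 mm above the clamp's underside (home is 88 to 89 mm) (value of joint strap above 0.0275 m and z of spindle in the frame of clamp below 0.0905 m and velocity of joint star_knob between -0.1 and 0.1 rad/s); the robot touches nothing.
It fails at once if the thread is overloaded (contact force between spindle and stud above 35 N).
It fails at once if the jar is disturbed (distance of varnish_jar from where it was at the start of the episode above 0.02 m or angle between varnish_jar's own z axis and vertical above 0.3 rad).
It fails at once if the marker is disturbed (distance of felt_marker from where it was at the start of the episode above 0.03 m).
It also fails if it takes over 70 s, if anything falls off the work surface, if the arm or the gripper's body presses on something with over 40 N, if the wrist force passes 120 N, or if a joint passes its speed limit or range.

## Robot

A 6-joint arm with a two-finger parallel gripper is mounted at the origin on a cart in front of the work surface, level with it; the furniture and walls round the work are solid. World frame = base frame: x ahead of the robot, y to its left, z up, the work surface at z = 0. Lengths are in mm, angles in rad, forces in N, time in s.
With the tool pointing down it reaches from about 225 to 725 mm from the base axis. Payload 3.1 kg.
Tool frame: the origin (TCP) lies midway between the tips of the shut fingers; the grasp point (between the pads) lies 19 mm behind it; z points along the fingers, y is the line along which they close (so a half turn about z gives the same grasp; the last joint's range is limited). The gripper opens to 85 mm and grips with 20 to 120 N. Pads are 22 mm wide; open, the fingers measure 114 mm over their backs; the gripper's body (76 mm by 85 mm) begins 54 mm behind the grasp point. The pads swing forward as they close: fully open they stand 13 mm farther back than shut.
Start: joints at [-0.128, 0.048, 0.099, 1.622, 0, 1.443], TCP at [524.993, -0.012, 231.312] pointing down, gripper open.
Joint ranges: [-2.91, 2.91], [-0.99, 1.94], [-1.21, 1.42], [-2.12, 2.29], [-1.49, 1.47], [-3.14, 3.14]. Speed limits (rad/s): [2.79, 2.79, 3.14, 3.14, 3.14, 3.14].

## Interface

Orientations are given as a rotation vector (axis times angle).
In Python, from workcell import * gives the robot as it stands.
- The arm moves only by the tool send_rows, never from a script. Its argument "targets" is one flat list of numbers, 6 for each row, row after row: the shift along the tool's x, y, z in mm, then the turn, a rotation vector about the tool's x, y, z in rad. A call has exactly 10 rows; each row is the pose to reach, as a shift and turn from the pose commanded when the call began, along the tool's axes at that moment; what a row does not reach only later rows make up. A row lasts 1/12 s, in which the tool goes at most 41.7 mm and 7.16 degrees, less where a joint would pass 70% of its speed; a pose out of reach is approached as far as the arm can. A call with a gripper value outside its range is refused whole. "claw" is the closure, from 0 (fully open) to 1 (shut), set as the call begins (left out, the last holds). The fingers move at their own pace and stop on an object; "newtons" is the grip in N (left out, the last holds). Time passes only in rows, so rows that repeat a pose let the fingers close, or fill a call up. It gives the time, the measured TCP pose, the force, the opening and the grip force at its end, in the units of the state.
- read_state(): the state, without advancing time (a new reading comes with each control period).
- camera(name): name is "scene" or "side" or "wrist"; returns the picture (400x640x3 uint8, red, green, blue); there is no depth.
- camera_model(name): a dict with "mtx" (3x3 intrinsics, pixels), "T" (4x4, takes a point from camera to world coordinates); the wrist camera has in their place "mount" (4x4, takes a point from camera to tool coordinates, whose origin is the TCP and whose axes are the flange's). Camera axes: x right, y down, z forward; pixel columns grow to the right and rows downward; lengths in mm; the calibration is good to about 2 mm. A picture is of the moment at which its call begins: read the wrist's pose just before it. camera_model takes no time and is no camera call.
- finish_job(): hands the job in; it is judged then, once.
Trained networks look in the newest picture that a camera, given by its name, has taken for a name from the list of things; names that differ only in an ending like _2 or _b are one class to them, and where a whole thing is asked for, a point or a joint stands for the part that bears it (a point fixed in the world has none). Each returns a list of dicts, best first, with "score" (0 to 1); they miss things now and then, are a little off and sometimes report something else, mostly with a low value. They report only what shows in the picture. A call takes as long as a camera call.
- masks_of(camera, query): "region" (400x640 bool, what is visible of it) and "uv" ([column, row] in pixels, amid what is visible of it).
The state is a dict: "time_s": time; "qpos": joint angles; "joint_velocities": joint speeds; "tau": joint torques, N m; "position": TCP position; "ee_rot": TCP orientation; "wrist_force": force on the tool from outside, world axes, zero at the start; "moment": the same for the moment, N m; "finger_gap": finger opening in mm; "grasp_force": force on a finger pad.
Only numpy, scipy, OpenCV 4.12 (cv2) and the standard library are available. Lean on these libraries where they do the work, as an engineer would, in place of code of your own. Each camera call takes 0.05 s, during which the arm holds its last target. There are 200 camera calls.

## Working session

There is one attempt and no reset: what is moved stays moved. The work goes in short steps, Python scripts to look and compute and a tool call to move; the robot and the scene stay as the last step left them, time stands still between calls to the robot, and variables do not carry over. Pictures are saved under pics/ and viewed, at most 10 in all, crops included, and the job is handed in when it is done.

Besides the shell and the picture viewer there is one more tool, called after ">>>" in YAML: its name, and indented under it one key for each argument. send_rows: Moves the arm, as the interface text tells. Its arguments: {"type":"object","properties":{"targets":{"type":"array","items":{"type":"number"}},"claw":{"type":"number"},"newtons":{"type":"number"}},"required":["targets"]}

```bash
mkdir -p pics; ls
cat > h.py <<'E'
from workcell import *
import numpy as np, cv2
from scipy.spatial.transform import Rotation as R
E
python3 - <<'E'
from h import *
np.set_printoptions(precision=3,suppress=True)
s=read_state(); print(s)
ims=[]
for c in ("scene","side","wrist"):
    im=camera(c); ims.append(im)
    for q in ("clamp","strap","spindle","star_knob","stud","varnish_jar","felt_marker"):
        r=masks_of(c,q)
        print(c,q,[(round(d["score"],2),np.round(d["uv"]),d["region"].sum()) for d in r[:2]])
    print(camera_model(c))
cv2.imwrite("pics/a.png",cv2.cvtColor(ims[0],cv2.COLOR_RGB2BGR))
cv2.imwrite("pics/b.png",cv2.cvtColor(ims[1],cv2.COLOR_RGB2BGR))
cv2.imwrite("pics/c.png",cv2.cvtColor(ims[2],cv2.COLOR_RGB2BGR))
E
```

```text
pics
{'time_s': 0.0, 'qpos': array([-0.128,  0.049,  0.098,  1.622, -0.   ,  1.443]), 'joint_velocities': array([-0.001,  0.001, -0.001, -0.   ,  0.001,  0.001]), 'tau': array([  0.   , -33.878,  32.002,   0.02 ,  -0.   ,   0.   ]), 'position': array([524.361,   0.052, 230.109]), 'ee_rot': array([-2.22 , -2.22 ,  0.002]), 'wrist_force': array([1.446, 0.576, 0.416]), 'moment': array([ 0.013,  0.016, -0.036]), 'grasp_force': 0.0, 'finger_gap': 85.35329508814897}
scene clamp [(0.61, array([323., 208.]), np.int64(2357)), (0.28, array([270., 178.]), np.int64(70))]
scene strap [(0.82, array([309., 204.]), np.int64(581))]
scene spindle [(0.77, array([332., 185.]), np.int64(312))]
scene star_knob [(0.85, array([327., 187.]), np.int64(304))]
scene stud [(0.59, array([327., 198.]), np.int64(86))]
scene varnish_jar [(0.67, array([379., 259.]), np.int64(1360))]
scene felt_marker []
{'mtx': array([[392.446,   0.   , 310.878],
       [  0.   , 392.446, 197.635],
       [  0.   ,   0.   ,   1.   ]]), 'T': array([[   0.702,   -0.326,    0.634, -203.076],
       [  -0.712,   -0.347,    0.61 , -679.78
[... 836 characters left out ...]
 clamp [(0.67, array([365., 158.]), np.int64(23237))]
wrist strap [(0.6, array([306., 144.]), np.int64(6797))]
wrist spindle [(0.73, array([414., 176.]), np.int64(3790)), (0.67, array([416., 178.]), np.int64(3855))]
wrist star_knob [(0.89, array([414., 178.]), np.int64(3724))]
wrist stud []
wrist varnish_jar [(0.98, array([259., 364.]), np.int64(452))]
wrist felt_marker []
{'mtx': array([[345.808,   0.   , 323.323],
       [  0.   , 345.808, 197.736],
       [  0.   ,   0.   ,   1.   ]]), 'mount': array([[   0.   ,   -0.955,   -0.296,   74.773],
       [   1.   ,   -0.   ,    0.001,   -0.084],
       [  -0.001,   -0.296,    0.955, -141.819],
       [   0.   ,    0.   ,    0.   ,    1.   ]])}
```

View pics/a.png

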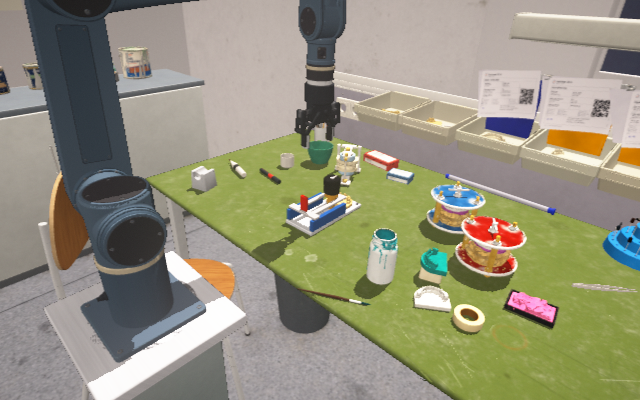

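View pics/b.png

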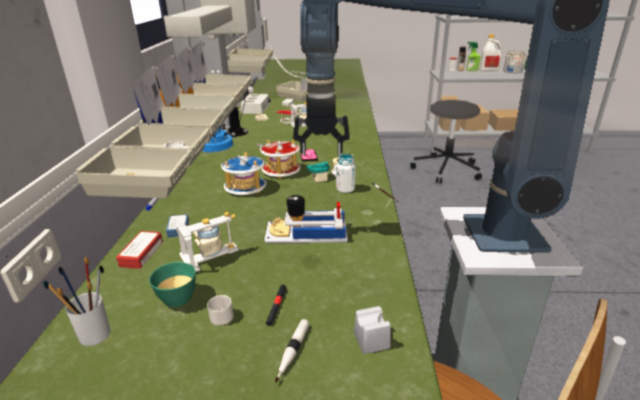

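View pics/c.png

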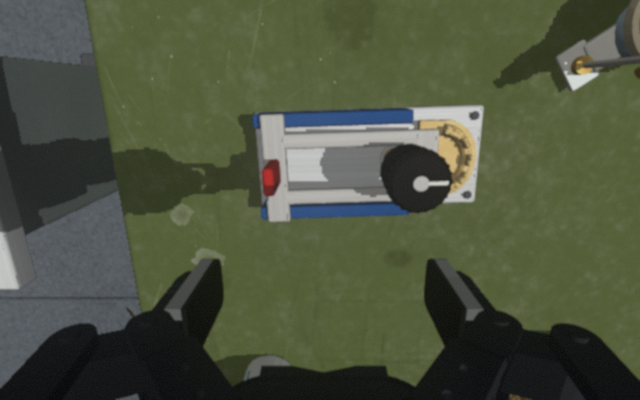

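The wrist view shows the clamp with its red tab at (272,178) and the knob's top centre near (421,184). The bed's far corners are (482,106) and (476,202). The jar is just below the frame at (265,364). The side view shows the marker at (276,304), well away from the clamp.

```bash
cat >> h.py <<'E'
np.set_printoptions(precision=2,suppress=True)
def camT(c,s=None):
    m=camera_model(c)
    if c!="wrist": return m["mtx"],m["T"]
    s=s or read_state(); T=np.eye(4); T[:3,:3]=R.from_rotvec(s["ee_rot"]).as_matrix(); T[:3,3]=s["position"]
    return m["mtx"],T@m["mount"]
def ray(c,uv,z,s=None):
    K,T=camT(c,s); d=T[:3,:3]@np.linalg.solve(K,[uv[0],uv[1],1.]); o=T[:3,3]
    return o+d*(z-o[2])/d[2]
def proj(c,P,s=None):
    K,T=camT(c,s); p=(np.linalg.inv(T)@np.append(P,1))[:3]; p=K@p; return p[:2]/p[2]
E
python3 - <<'E'
from h import *
s=read_state(); print(s["position"],R.from_rotvec(s["ee_rot"]).as_matrix())
for n,uv,z in [("c1",(482,106),12),("c2",(476,202),12),("knobtop",(421,184),116),("tab",(271,177),100),("rail tl",(255,113),46),("rail bl",(264,220),46),("strap end",(440,150),54)]:
    print(n,ray("wrist",uv,z,s))
def mk(c,q): return masks_of(c,q)[0]["region"]
camera("wrist");camera("side");camera("scene")
for c in ("wrist","side","scene"):
    k=mk(c,"star_knob"); v,u=np.nonzero(k); print(c,"knob bbox",u.min(),u.max(),v.min(),v.max())
    # center-of-knob ray at mid-height 93
    print(ray(c,(u.mean(),v.mean()),93,s))
j=[ray(c,uv,z) for c,uv,z in [("scene",(385,236),124),("scene",(381,276),0),("side",(346,160),124),("side",(345,189),0)]]; print("jar",j)
print("marker",ray("side",(276,304),8),ray("scene",(270,176),8))
# side/scene red tab
for c in ("wrist","side","scene"):
    im=camera(c); h=cv2.cvtColor(im,cv2.COLOR_RGB2HSV); m=((h[...,0]<6)|(h[...,0]>174))&(h[...,1]>180)&(h[...,2]>90)
    n,l,st,ce=cv2.connectedComponentsWithStats(m.astype(np.uint8))
    for i in range(1,n):
        if st[i,4]>25 and 250<ce[i,0]<350 and 150<ce[i,1]<230: print(c,st[i],ce[i], ray(c,(st[i,0]+st[i,2]/2,st[i,1]),100))
E
```

```text
[525.    -0.01 231.33] [[-0.  1.  0.]
 [ 1.  0. -0.]
 [-0.  0. -1.]]
c1 [685.5   60.04  12.  ]
c2 [692.75 -41.9   12.  ]
knobtop [600.2    6.25 116.  ]
tab [482.62   7.87 100.  ]
rail tl [462.24  55.19  46.  ]
rail bl [465.19 -49.99  46.  ]
strap end [633.25  22.31  54.  ]Traceback (most recent call last):
  File "<stdin>", line 8, in <module>
  File "<stdin>", line 5, in mk
IndexError: list index out of range
```

Run:
```python
from h import *
from scipy.optimize import least_squares
s=read_state(); im=camera("wrist")
cv2.imwrite("pics/d.png",cv2.cvtColor(cv2.resize(im[90:235,240:500],None,fx=3,fy=3,interpolation=cv2.INTER_CUBIC),cv2.COLOR_RGB2BGR))
camera("side");camera("scene")
for c in ("wrist","side","scene"):
    for q in("star_knob","spindle"):
        r=masks_of(c,q)
        if r:
            v,u=np.nonzero(r[0]["region"]); print(c,q,"bbox",u.min(),u.max(),v.min(),v.max(),ray(c,(u.mean(),v.mean()),93,s))
print("jar",[ray(c,uv,z) for c,uv,z in [("scene",(385,236),124),("scene",(381,276),0),("side",(346,160),124),("side",(345,189),0)]])
print("marker",ray("side",(276,304),8),ray("scene",(270,176),8))
for c in ("wrist","side","scene"):
    im=camera(c); h=cv2.cvtColor(im,cv2.COLOR_RGB2HSV); m=((h[...,0]<6)|(h[...,0]>174))&(h[...,1]>180)&(h[...,2]>90)
    n,l,st,ce=cv2.connectedComponentsWithStats(m.astype(np.uint8))
    for i in range(1,n):
        if st[i,4]>25 and 250<ce[i,0]<350 and 150<ce[i,1]<230: print(c,st[i],ce[i], ray(c,(st[i,0]+st[i,2]/2,st[i,1]),100))
```

```text
wrist star_knob bbox 381 451 143 212 [601.99   5.98  93.  ]
wrist spindle bbox 381 451 143 212 [602.04   5.77  93.  ]
side star_knob bbox 286 304 196 217 [598.28  15.12  93.  ]
side spindle bbox 286 305 195 217 [597.56  11.49  93.  ]
scene star_knob bbox 323 339 176 194 [595.     7.26  93.  ]
scene spindle bbox 323 340 175 193 [600.35  10.39  93.  ]
jar [array([ 445.14, -289.99,  124.  ]), array([ 457.4 , -286.29,    0.  ]), array([ 451.22, -246.68,  124.  ]), array([ 452.41, -279.87,    0.  ])]
marker [619.55 324.74   8.  ] [616.4  316.48   8.  ]
wrist [263 169  11  17 136] [267.89 177.17] [480.88  14.51 100.  ]
side [337 202   3  15  27] [338.   207.44] [476.38   1.8  100.  ]
scene [301 195   6  16  86] [303.49 202.83] [481.62   6.33 100.  ]
```

View pics/d.png

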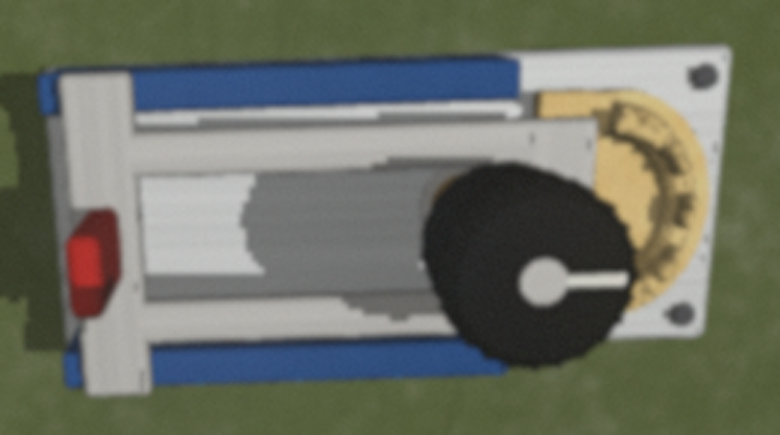

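Run:
```python
from h import *
from scipy.optimize import least_squares
s=read_state()
P=np.array([[90,52,12],[90,-52,12],[-122,0,100],[0,0,116]]); U=np.array([[483.7,105.7],[474.7,202.3],[268.7,177.3],[421,183.7]])
def w(p): 
    c,n=np.cos(p[2]),np.sin(p[2]); return np.c_[p[0]+c*P[:,0]-n*P[:,1],p[1]+n*P[:,0]+c*P[:,1],P[:,2]]
f=lambda p:(np.array([proj("wrist",q,s) for q in w(p)])-U).ravel()
r=least_squares(f,[600,6,0.]); print(r.x,f(r.x).reshape(-1,2)); print(w(r.x))
p=r.x; P=np.array([[-145,52,12],[-145,-52,12],[-122,12,100],[-122,-12,100.]]);print([proj("wrist",q,s) for q in w(p)])
```

```text
[600.53   7.66   0.01] [[ 2.84 -0.25]
 [-0.39  1.02]
 [-2.64  1.49]
 [ 0.6  -1.46]]
[[689.99  60.59  12.  ]
 [691.06 -43.41  12.  ]
 [478.54   6.4  100.  ]
 [600.53   7.66 116.  ]]
[array([254.  , 107.93]), array([260.57, 205.45]), array([265.18, 164.26]), array([266.93, 192.95])]
```

>>> send_rows:
  targets: [7,-30,0,0,0,0,7,-60,20,0,0,0,7,-90,40,0,0,0,7,-90,70,0,0,0,7,-90,100,0,0,0,7,-90,130,0,0,0,7,-90,155,0,0,0,7,-90,155,0,0,0,7,-90,155,0,0,0,7,-90,155,0,0,0]
  claw: 1
  newtons: 30

```text
time_s: 2.83
position: [436.0, 6.9, 77.9]
ee_rot: [2.22, 2.22, 0.002]
wrist_force: [-0.0, -0.1, 0.8]
finger_gap: 0.5
grasp_force: 0.0
```

>>> send_rows:
  targets: [0,4,0,0,0,0,0,8,0,0,0,0,0,12,0,0,0,0,0,15,0,0,0,0,0,18,0,0,0,0,0,21,0,0,0,0,0,24,0,0,0,0,0,27,0,0,0,0,0,30,0,0,0,0,0,30,0,0,0,0]

```text
time_s: 3.67
position: [464.9, 7.1, 76.1]
ee_rot: [-2.221, -2.221, 0.001]
wrist_force: [-1.3, -0.2, -0.0]
finger_gap: 0.2
grasp_force: 0.5
```

>>> send_rows:
  targets: [0,2,0,0,0,0,0,4,0,0,0,0,0,6,0,0,0,0,0,8,0,0,0,0,0,10,0,0,0,0,0,12,0,0,0,0,0,14,0,0,0,0,0,16,0,0,0,0,0,18,0,0,0,0,0,20,0,0,0,0]

```text
time_s: 4.5
position: [485.0, 7.1, 76.1]
ee_rot: [-2.221, -2.221, 0.0]
wrist_force: [-3.3, 1.7, -0.2]
finger_gap: -0.0
grasp_force: 1.3
```

>>> send_rows:
  targets: [0,0.5,0,0,0,0,0,1,0,0,0,0,0,1.5,0,0,0,0,0,2,0,0,0,0,0,2.5,0,0,0,0,0,3,0,0,0,0,0,3.5,0,0,0,0,0,4,0,0,0,0,0,4,0,0,0,0,0,4,0,0,0,0]

```text
time_s: 5.33
position: [489.0, 6.9, 76.3]
ee_rot: [2.221, 2.221, -0.0]
wrist_force: [-2.5, 2.1, -0.7]
finger_gap: 0.1
grasp_force: 1.1
```

>>> send_rows:
  targets: [0,0.5,0,0,0,0,0,1,0,0,0,0,0,1.5,0,0,0,0,0,2,0,0,0,0,0,2.5,0,0,0,0,0,3,0,0,0,0,0,3.5,0,0,0,0,0,4,0,0,0,0,0,4,0,0,0,0,0,4,0,0,0,0]

```text
time_s: 6.17
position: [489.3, 6.9, 76.2]
ee_rot: [-2.218, -2.218, 0.009]
wrist_force: [-12.3, 0.1, 5.6]
finger_gap: 0.1
grasp_force: 6.0
```

>>> send_rows:
  targets: [0,-10,0,0,0,0,0,-24,0,0,0,0,0,-24,-30,0,0,0,0,-24,-60,0,0,0,0,-24,-90,0,0,0,0,0,-124,0,0,0,0,35,-124,0,0,0,0,70,-124,0,0,0,0,107,-124,0,0,0,0,107,-124,0,0,0]
  claw: 0

```text
time_s: 7.0
position: [607.1, 6.0, 196.1]
ee_rot: [2.221, 2.219, 0.002]
wrist_force: [-0.5, -0.4, -1.8]
finger_gap: 85.2
grasp_force: 0.0
```

Run:
```python
from h import *
import time
s=read_state(); im=camera("wrist")
print(s["position"],s["ee_rot"],s["qpos"],s["moment"],s["wrist_force"])
cv2.imwrite("pics/e.png",cv2.cvtColor(im,cv2.COLOR_RGB2BGR))
r=masks_of("wrist","star_knob")
if r: v,u=np.nonzero(r[0]["region"]); print(u.min(),u.max(),v.min(),v.max())
print(proj("wrist",[600.5,6.5,116],s))
for sgn in(-1,1): print(proj("wrist",[600.5+25*sgn,6.5,116],s),proj("wrist",[600.5,6.5+25*sgn,116],s))
```

```text
[607.06   6.02 196.06] [2.22 2.22 0.  ] [-0.1   0.26  0.26  1.57 -0.    1.47] [-0.    0.13  0.04] [-0.54 -0.35 -1.84]
277 349 158 235
[313.26 205.66]
[276.28 205.71] [313.58 239.63]
[350.21 205.6 ] [312.91 169.46]
```

View pics/e.png

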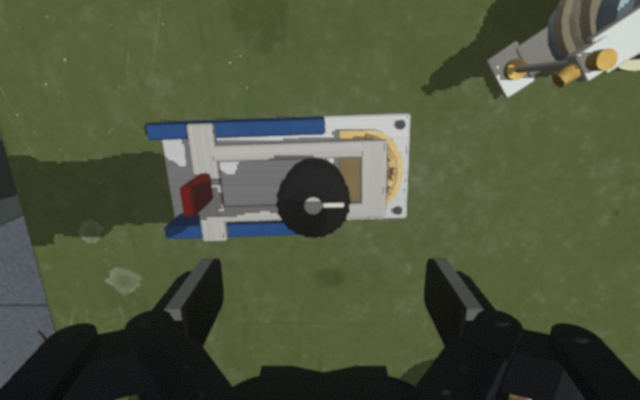

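```bash
python3 -c "
from h import *
s=read_state(); print(s['time_s'],s['position'],s['ee_rot'],s['joint_velocities'],s['moment'])"
```

```text
7.1 [601.88   6.52 198.65] [-2.22 -2.22  0.  ] [ 0.   -0.09 -0.04  0.03  0.   -0.  ] [-0.03  0.06  0.  ]
```

>>> send_rows:
  targets: [-0.5,0.5,0,0,0,0,-0.5,0.5,15,0,0,0,-0.5,0.5,35,0,0,0,-0.5,0.5,55,0,0,0,-0.5,0.5,75,0,0,0,-0.5,0.5,95,0,0,0,-0.5,0.5,110,0,0,0,-0.5,0.5,120,0,0,0,-0.5,0.5,120,0,0,0,-0.5,0.5,120,0,0,0]

```text
time_s: 7.93
position: [600.2, 6.4, 81.3]
ee_rot: [2.221, 2.221, 0.001]
wrist_force: [-0.5, -0.2, -0.2]
finger_gap: 85.4
grasp_force: 0.0
```

>>> send_rows:
  targets: [0,0,0,0,0,0,0,0,0,0,0,0,0,0,0,0,0,0,0,0,0,0,0,0,0,0,0,0,0,0,0,0,0,0,0,0,0,0,0,0,0,0,0,0,0,0,0,0,0,0,0,0,0,0,0,0,0,0,0,0]
  claw: 1
  newtons: 25

```text
time_s: 8.77
position: [600.1, 6.4, 80.1]
ee_rot: [-2.221, -2.221, 0.001]
wrist_force: [-4.1, -0.2, 2.5]
finger_gap: 49.3
grasp_force: 29.0
```

```bash
cat > st.py <<'E'
from h import *
s=read_state(); print(s['time_s'],s['position'],"q6",s['qpos'][5],s['wrist_force'],s['moment'],s['finger_gap'],s['grasp_force'])
E
python3 st.py
```

```text
8.7667 [600.07   6.39  80.14] q6 1.4699737083310969 [-4.14 -0.22  2.46] [-0.13  0.84 -0.01] 49.333283432171584 28.974677324295044
```

>>> send_rows:
  targets: [0,-0.5,0.5,0,0,0,0,-1,1,0,0,0,0,-1.5,1.5,0,0,0,0,-1.5,2,0,0,0,0,-1.5,2.5,0,0,0,0,-1.5,3,0,0,0,0,-1.5,3,0,0,0,0,-1.5,3,0,0,0,0,-1.5,3,0,0,0,0,-1.5,3,0,0,0]

```text
time_s: 9.6
position: [600.1, 6.4, 78.3]
ee_rot: [2.22, 2.22, 0.003]
wrist_force: [-0.2, -0.8, 4.9]
finger_gap: 49.3
grasp_force: 29.2
```

```bash
python3 st.py
```

```text
9.6 [600.1    6.38  78.31] q6 1.469726408794799 [-0.23 -0.75  4.86] [-0.11  0.17 -0.03] 49.30902093823047 29.1695174574852
```

>>> send_rows:
  targets: [0,0,0.5,0,0,0,0,0,0.5,0,0,0,0,0,1,0,0,0,0,0,1,0,0,0,0,0,1.5,0,0,0,0,0,1.5,0,0,0,0,0,1.5,0,0,0,0,0,1.5,0,0,0,0,0,1.5,0,0,0,0,0,1.5,0,0,0]

```text
time_s: 10.43
position: [600.2, 6.4, 78.1]
ee_rot: [2.22, 2.22, 0.003]
wrist_force: [-2.9, -0.6, 10.3]
finger_gap: 49.6
grasp_force: 29.6
```

```bash
python3 st.py
```

```text
10.4333 [600.15   6.38  78.08] q6 1.46968358334576 [-2.89 -0.58 10.33] [-0.17  0.58  0.03] 49.648045178459824 29.58785980939865
```

>>> send_rows:
  targets: [0,0,-0.8,0,0,0,0,0,-0.8,0,0,-0.02,0,0,-0.8,0,0,-0.04,0,0,-0.8,0,0,-0.06,0,0,-0.8,0,0,-0.08,0,0,-0.8,0,0,-0.1,0,0,-0.8,0,0,-0.12,0,0,-0.8,0,0,-0.14,0,0,-0.8,0,0,-0.15,0,0,-0.8,0,0,-0.15]

```text
time_s: 11.27
position: [600.3, 6.4, 78.8]
ee_rot: [2.047, 2.38, 0.003]
wrist_force: [-1.5, -0.3, 8.8]
finger_gap: 49.4
grasp_force: 29.5
```

```bash
python3 st.py
```

```text
11.2667 [600.29   6.39  78.77] q6 1.3196423875764554 [-1.54 -0.28  8.76] [-0.16  0.47 -0.05] 49.391739687494315 29.455538392066956
```

>>> send_rows:
  targets: [0,0,-0.5,0,0,-0.02,0,0,-0.6,0,0,-0.04,0,0,-0.6,0,0,-0.06,0,0,-0.7,0,0,-0.08,0,0,-0.7,0,0,-0.1,0,0,-0.8,0,0,-0.12,0,0,-0.9,0,0,-0.14,0,0,-0.9,0,0,-0.15,0,0,-0.9,0,0,-0.15,0,0,-0.9,0,0,-0.15]

```text
time_s: 12.1
position: [600.4, 6.4, 79.4]
ee_rot: [1.863, 2.526, 0.003]
wrist_force: [-1.4, 0.4, 8.1]
finger_gap: 49.4
grasp_force: 29.4
```

```bash
python3 st.py
```

```text
12.1 [600.39   6.42  79.37] q6 1.1698698582381033 [-1.38  0.37  8.08] [-0.1   0.36 -0.06] 49.3507432781337 29.37845081090927
```

>>> send_rows:
  targets: [0,0,-0.2,0,0,-0.02,0,0,-0.3,0,0,-0.05,0,0,-0.4,0,0,-0.07,0,0,-0.5,0,0,-0.1,0,0,-0.6,0,0,-0.12,0,0,-0.7,0,0,-0.15,0,0,-0.8,0,0,-0.18,0,0,-0.9,0,0,-0.2,0,0,-0.9,0,0,-0.2,0,0,-0.9,0,0,-0.2]

```text
time_s: 12.93
position: [600.6, 6.5, 80.1]
ee_rot: [1.601, 2.699, 0.003]
wrist_force: [-0.6, -0.7, 6.6]
finger_gap: 49.4
grasp_force: 29.3
```

```bash
python3 st.py
```

```text
12.9333 [600.55   6.48  80.15] q6 0.9697149401826164 [-0.6  -0.68  6.65] [-0.16  0.2   0.  ] 49.395100703854425 29.33148443698883
```

>>> send_rows:
  targets: [0,0,-0.1,0,0,-0.02,0,0,-0.2,0,0,-0.05,0,0,-0.3,0,0,-0.07,0,0,-0.3,0,0,-0.1,0,0,-0.4,0,0,-0.12,0,0,-0.5,0,0,-0.15,0,0,-0.6,0,0,-0.18,0,0,-0.6,0,0,-0.2,0,0,-0.6,0,0,-0.2,0,0,-0.6,0,0,-0.2]

```text
time_s: 13.77
position: [600.7, 6.6, 80.6]
ee_rot: [1.323, 2.845, 0.003]
wrist_force: [-0.1, 0.2, 6.4]
finger_gap: 49.3
grasp_force: 29.3
```

```bash
python3 st.py
```

```text
13.7667 [600.71   6.61  80.56] q6 0.7696025249796976 [-0.06  0.17  6.39] [-0.13  0.07  0.  ] 49.25302482324631 29.254277050495148
```

>>> send_rows:
  targets: [0,0,0,0,0,-0.02,0,0,-0.1,0,0,-0.05,0,0,-0.2,0,0,-0.07,0,0,-0.2,0,0,-0.1,0,0,-0.3,0,0,-0.12,0,0,-0.4,0,0,-0.15,0,0,-0.4,0,0,-0.18,0,0,-0.4,0,0,-0.2,0,0,-0.4,0,0,-0.2,0,0,-0.4,0,0,-0.2]

```text
time_s: 14.6
position: [600.7, 6.7, 79.9]
ee_rot: [1.033, 2.963, 0.003]
wrist_force: [5.7, 0.5, 2.5]
finger_gap: 49.3
grasp_force: 29.0
```

```bash
python3 st.py
```

```text
14.6 [600.73   6.7   79.92] q6 0.570028876377022 [5.69 0.51 2.55] [ 0.1  -1.03  0.05] 49.27093224693102 28.980965316295624
```

>>> send_rows:
  targets: [0,0,0.5,0,0,0,0,0,1,0,0,0,0,0,1.5,0,0,0,0,0,2,0,0,0,0,0,2.5,0,0,0,0,0,3,0,0,0,0,0,3,0,0,0,0,0,3,0,0,0,0,0,3,0,0,0,0,0,3,0,0,0]

```text
time_s: 15.43
position: [600.7, 6.7, 77.1]
ee_rot: [1.033, 2.963, 0.003]
wrist_force: [6.3, 0.3, 3.9]
finger_gap: 49.2
grasp_force: 29.0
```

```bash
python3 st.py
```

```text
15.4333 [600.75   6.72  77.11] q6 0.5700617546110603 [6.29 0.29 3.88] [ 0.14 -0.96  0.07] 49.16628964077521 28.995570838451385
```

>>> send_rows:
  targets: [-0.3,0.2,0.5,0,0,0,-0.6,0.4,1,0,0,0,-0.9,0.7,1.5,0,0,0,-1.2,0.9,2,0,0,0,-1.2,0.9,2.5,0,0,0,-1.2,0.9,2.5,0,0,0,-1.2,0.9,2.5,0,0,0,-1.2,0.9,2.5,0,0,0,-1.2,0.9,2.5,0,0,0,-1.2,0.9,2.5,0,0,0]

```text
time_s: 16.27
position: [600.7, 6.7, 74.0]
ee_rot: [1.034, 2.966, 0.001]
wrist_force: [4.6, 1.8, 4.4]
finger_gap: 49.1
grasp_force: 29.1
```

```bash
python3 st.py
```

```text
16.2667 [600.67   6.68  73.96] q6 0.5699263322561632 [4.55 1.79 4.42] [ 0.43 -0.94 -0.  ] 49.13801377369281 29.07027840614319
```

>>> send_rows:
  targets: [-0.3,0.2,0.3,0,0,0,-0.6,0.4,0.6,0,0,0,-0.9,0.7,0.9,0,0,0,-1.2,0.9,1.2,0,0,0,-1.2,0.9,1.5,0,0,0,-1.2,0.9,1.5,0,0,0,-1.2,0.9,1.5,0,0,0,-1.2,0.9,1.5,0,0,0,-1.2,0.9,1.5,0,0,0,-1.2,0.9,1.5,0,0,0]

```text
time_s: 17.1
position: [600.7, 6.7, 72.9]
ee_rot: [-1.033, -2.964, 0.001]
wrist_force: [-0.3, 1.0, 8.1]
finger_gap: 49.0
grasp_force: 29.4
```

```bash
python3 st.py
```

```text
17.1 [600.72   6.66  72.91] q6 0.5700908350333777 [-0.35  0.99  8.09] [0.46 0.05 0.03] 49.01305499291039 29.406731128692627
```

>>> send_rows:
  targets: [0,0,0,0,0,0.02,0,0,0.1,0,0,0.05,0,0,0.1,0,0,0.08,0,0,0.2,0,0,0.11,0,0,0.3,0,0,0.14,0,0,0.4,0,0,0.17,0,0,0.5,0,0,0.2,0,0,0.5,0,0,0.2,0,0,0.5,0,0,0.2,0,0,0.5,0,0,0.2]

```text
time_s: 17.93
position: [600.6, 6.5, 72.8]
ee_rot: [-1.324, -2.846, 0.001]
wrist_force: [-1.5, 2.1, 9.4]
finger_gap: 49.2
grasp_force: 29.5
```

```bash
python3 st.py
```

```text
17.9333 [600.59   6.53  72.84] q6 0.7703343711948002 [-1.52  2.05  9.36] [ 0.4   0.22 -0.08] 49.24782593590549 29.504728317260742
```

>>> send_rows:
  targets: [0,0,0,0,0,0.02,0,0,0,0,0,0.05,0,0,0,0,0,0.08,0,0,0,0,0,0.11,0,0,0,0,0,0.14,0,0,0,0,0,0.17,0,0,0,0,0,0.2,0,0,0,0,0,0.2,0,0,0,0,0,0.2,0,0,0,0,0,0.2]

```text
time_s: 18.77
position: [600.4, 6.4, 72.4]
ee_rot: [-1.602, -2.699, 0.003]
wrist_force: [-1.0, 1.6, 7.8]
finger_gap: 49.0
grasp_force: 29.4
```

```bash
python3 st.py
```

```text
18.7667 [600.4    6.43  72.37] q6 0.9703537189853322 [-0.95  1.62  7.81] [ 0.35  0.1  -0.11] 48.98780287075058 29.41142052412033
```

Sinking now: 0.5 mm with the turn, and the moment is small. I'll carry on and follow it down.

>>> send_rows:
  targets: [0,0,0.1,0,0,0.03,0,0,0.2,0,0,0.06,0,0,0.3,0,0,0.09,0,0,0.4,0,0,0.12,0,0,0.5,0,0,0.15,0,0,0.6,0,0,0.18,0,0,0.7,0,0,0.21,0,0,0.8,0,0,0.25,0,0,0.8,0,0,0.25,0,0,0.8,0,0,0.25]

```text
time_s: 19.6
position: [600.2, 6.4, 71.4]
ee_rot: [-1.926, -2.479, 0.004]
wrist_force: [-1.3, 1.6, 7.3]
finger_gap: 49.5
grasp_force: 29.4
```

```bash
python3 st.py
```

```text
19.6 [600.2    6.35  71.39] q6 1.2204856154277817 [-1.31  1.64  7.34] [ 0.32  0.18 -0.08] 49.45264903728222 29.376972019672394
```

>>> send_rows:
  targets: [0,0,0.1,0,0,0.03,0,0,0.2,0,0,0.06,0,0,0.3,0,0,0.09,0,0,0.5,0,0,0.12,0,0,0.6,0,0,0.15,0,0,0.7,0,0,0.18,0,0,0.8,0,0,0.21,0,0,1,0,0,0.25,0,0,1,0,0,0.25,0,0,1,0,0,0.25]

```text
time_s: 20.43
position: [600.0, 6.3, 70.4]
ee_rot: [-2.22, -2.219, 0.005]
wrist_force: [-1.2, 1.4, 8.3]
finger_gap: 48.9
grasp_force: 29.4
```

```bash
python3 st.py
```

```text
20.4333 [599.98   6.33  70.39] q6 1.4704570453708663 [-1.19  1.4   8.31] [ 0.37  0.2  -0.08] 48.919437370024916 29.403002858161926
```

>>> send_rows:
  targets: [0,0,0.1,0,0,0.03,0,0,0.2,0,0,0.06,0,0,0.3,0,0,0.09,0,0,0.4,0,0,0.12,0,0,0.6,0,0,0.15,0,0,0.7,0,0,0.18,0,0,0.8,0,0,0.21,0,0,0.9,0,0,0.25,0,0,0.9,0,0,0.25,0,0,0.9,0,0,0.25]

```text
time_s: 21.27
position: [599.8, 6.3, 69.4]
ee_rot: [-2.48, -1.925, 0.006]
wrist_force: [-2.6, 2.1, 7.5]
finger_gap: 49.3
grasp_force: 29.4
```

```bash
python3 st.py
```

```text
21.2667 [599.75   6.33  69.39] q6 1.720453439926963 [-2.58  2.13  7.5 ] [ 0.26  0.31 -0.09] 49.300469193543734 29.41574603319168
```

>>> send_rows:
  targets: [0,0,0.1,0,0,0.02,0,0,0.2,0,0,0.04,0,0,0.3,0,0,0.06,0,0,0.4,0,0,0.09,0,0,0.5,0,0,0.12,0,0,0.6,0,0,0.15,0,0,0.7,0,0,0.18,0,0,0.7,0,0,0.2,0,0,0.7,0,0,0.2,0,0,0.7,0,0,0.2]

```text
time_s: 22.1
position: [599.5, 6.4, 68.6]
ee_rot: [-2.659, -1.668, 0.007]
wrist_force: [-3.6, 2.5, 7.9]
finger_gap: 49.3
grasp_force: 29.4
```

```bash
python3 st.py
```

```text
22.1 [599.53   6.43  68.6 ] q6 1.920311151870532 [-3.57  2.53  7.93] [ 0.34  0.38 -0.03] 49.295486519765056 29.421538710594177
```

>>> send_rows:
  targets: [0,0,0,0,0,0.02,0,0,0.1,0,0,0.03,0,0,0.1,0,0,0.05,0,0,0.2,0,0,0.06,0,0,0.2,0,0,0.08,0,0,0.3,0,0,0.09,0,0,0.3,0,0,0.1,0,0,0.3,0,0,0.1,0,0,0.3,0,0,0.1,0,0,0.3,0,0,0.1]

```text
time_s: 22.93
position: [599.5, 6.5, 68.3]
ee_rot: [-2.739, -1.533, 0.007]
wrist_force: [-2.4, 1.7, 7.9]
finger_gap: 49.1
grasp_force: 29.4
```

```bash
python3 st.py
```

```text
22.9333 [599.49   6.46  68.34] q6 2.0201671093244147 [-2.41  1.7   7.89] [ 0.36  0.33 -0.01] 49.14324629960074 29.421876668930054
```

>>> send_rows:
  targets: [0,0,0,0,0,0.02,0,0,0.1,0,0,0.03,0,0,0.1,0,0,0.05,0,0,0.2,0,0,0.06,0,0,0.2,0,0,0.08,0,0,0.3,0,0,0.09,0,0,0.3,0,0,0.1,0,0,0.3,0,0,0.1,0,0,0.3,0,0,0.1,0,0,0.3,0,0,0.1]

```text
time_s: 23.77
position: [599.4, 6.5, 68.0]
ee_rot: [-2.812, -1.395, 0.007]
wrist_force: [-2.7, 2.0, 6.9]
finger_gap: 49.4
grasp_force: 29.4
```

```bash
python3 st.py
```

```text
23.7667 [599.41   6.51  68.02] q6 2.119814978323126 [-2.68  1.97  6.86] [0.3  0.41 0.07] 49.431186111850245 29.43573385477066
```

>>> send_rows:
  targets: [0,0,0,0,0,0.02,0,0,0.1,0,0,0.03,0,0,0.1,0,0,0.05,0,0,0.2,0,0,0.06,0,0,0.3,0,0,0.08,0,0,0.4,0,0,0.08,0,0,0.4,0,0,0.08,0,0,0.4,0,0,0.08,0,0,0.4,0,0,0.08,0,0,0.4,0,0,0.08]

```text
time_s: 24.6
position: [599.4, 6.5, 68.0]
ee_rot: [-2.866, -1.282, 0.007]
wrist_force: [-3.7, 1.9, 10.8]
finger_gap: 49.3
grasp_force: 29.6
```

```bash
python3 st.py
```

```text
24.6 [599.38   6.55  67.96] q6 2.1994662176071023 [-3.7   1.86 10.82] [0.36 0.53 0.21] 49.30773440686544 29.55668270587921
```

>>> send_rows:
  targets: [0,0,-0.5,0,0,-0.02,0,0,-1,0,0,-0.04,0,0,-1,0,0,-0.04,0,0,-1,0,0,-0.04,0,0,-1,0,0,-0.04,0,0,-1,0,0,-0.04,0,0,-1,0,0,-0.04,0,0,-1,0,0,-0.04,0,0,-1,0,0,-0.04,0,0,-1,0,0,-0.04]

```text
time_s: 25.43
position: [599.4, 6.5, 68.1]
ee_rot: [-2.839, -1.339, 0.008]
wrist_force: [-1.9, 1.7, 6.4]
finger_gap: 49.4
grasp_force: 29.3
```

>>> send_rows:
  targets: [0,0,0,0,0,0,0,0,0,0,0,0,0,0,0,0,0,0,0,0,0,0,0,0,0,0,0,0,0,0,0,0,0,0,0,0,0,0,0,0,0,0,0,0,0,0,0,0,0,0,0,0,0,0,0,0,0,0,0,0]
  claw: 0

```text
time_s: 26.27
position: [602.0, 6.4, 68.6]
ee_rot: [2.842, 1.339, 0.0]
wrist_force: [-0.3, -0.8, -0.2]
finger_gap: 85.4
grasp_force: 0.0
```

>>> send_rows:
  targets: [0,0,-10,0,0,0,0,0,-25,0,0,0,0,0,-45,0,0,0,0,0,-70,0,0,0,0,0,-95,0,0,0,0,0,-115,0,0,0,0,0,-130,0,0,0,0,0,-130,0,0,0,0,0,-130,0,0,0,0,0,-130,0,0,0]

```text
time_s: 27.1
position: [601.6, 6.4, 197.7]
ee_rot: [-2.841, -1.339, 0.002]
wrist_force: [-0.2, -0.2, -0.3]
finger_gap: 85.7
grasp_force: 0.0
```

```bash
python3 st.py
python3 - <<'E'
from h import *
im=camera("side"); im2=camera("wrist"); s=read_state()
a=cv2.resize(im[170:260,240:370],None,fx=3,fy=3,interpolation=cv2.INTER_CUBIC); b=cv2.resize(im2,(400,250))
o=np.zeros((270,800,3),np.uint8); o[:270,:390]=a; o[:250,400:]=b
cv2.imwrite("pics/f.png",cv2.cvtColor(o,cv2.COLOR_RGB2BGR))
r=masks_of("side","star_knob")
if r: v,u=np.nonzero(r[0]["region"]); print(u.min(),u.max(),v.min(),v.max())
print([proj("side",[600.5,6.5,z]) for z in (116,101.5)])
E
```

```text
27.1 [601.61   6.45 197.71] q6 2.160099784589994 [-0.18 -0.16 -0.35] [-0.02  0.02  0.02] 85.65742697534276 0.0
287 304 200 221
[array([294.45, 197.61]), array([294.67, 202.14])]
```

View pics/f.png

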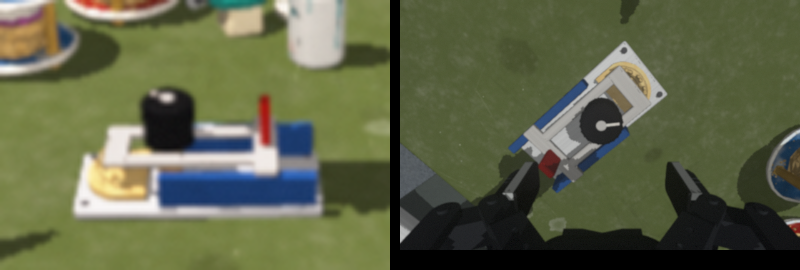

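The side crop shows the strap forward over the cast. The knob now spans rows 200–221, against 196–217 at the start, which is about 14 mm lower and means it is home. The jar is undisturbed.

```bash
python3 -c "
from workcell import *
print(finish_job())"
```

```text
the job is handed in; nothing more can be done
None
```

I pushed the strap home, dropped the knob into its thread and screwed it down to its stop. The arm is clear and the job is handed in; no verdict came back, and I didn't re-check the marker at the end.

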